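# Rack the spare lid, then hold the tea mill's lid on pulse

## Task

Two washed lids stand on the tea counter: first put the wide one fully home in the free wide well of the lid rack and let go of it. Then drop the narrow one into the tea mill's bayonet collar and turn it clockwise to halfway, its handle pointing along the long ribs, without ever letting it click into the lock. Finish while still holding it there against its spring, and leave everything else undisturbed.

Things in the scene. Friction and masses are not known exactly. Their poses are not given: they have to be found in the camera images.
- wide_lid: washed wide lid, 84 mm across, upright on the counter, to go in the rack. Origin: centre of its underside, z up. Black plug 60 mm across, 14 mm deep, two lugs along +-x reaching 35 mm from the axis; steel flange 84 mm across, 14 to 20 mm above the origin; black bar handle as on the narrow lid. 120 g
- narrow_lid: washed narrow lid, the mill's own: same form, 66 mm across, upright on the counter. Origin: centre of its underside, z up. Plug 42 mm across, 14 mm deep; at its foot two bayonet lugs at +-x, 8 mm wide, 4 mm high, reaching 27 mm from the axis; flange 66 mm across, 14 to 20 mm above the origin. About 120 g; a half turn of the lid makes no difference
- narrow_handle (a point): middle of the narrow lid's handle, 34 mm above its origin. On both lids the handle is a black upright bar 40 mm long (along the lid's x, over the lugs), 12 mm thick, 28 mm high (20 to 48 mm above the origin), centred
- mill: white round tea mill, 132 mm across the foot, fixed. Origin: centre of its underside, z up. Shoulder at 85 mm height; on it an aluminium collar 74 mm across, rim at 110 mm. Bore 47 mm across with two slots (15 mm wide, at the mill's +x and -x) for the lugs. With the lid's x along the mill's x the lid drops in until its flange lies on the rim
- halfway_rib (a point): middle of one of two long ribs on the mill's shoulder (the other is opposite), 48 mm from the axis. Raised marks, on both sides, show where the handle's ends point: one stud = open (at the slots); long rib = halfway, 45 degrees clockwise seen from above; two studs = lock, 90 degrees clockwise. Counter-clockwise from the slots is blocked
- mill_mouth (a point): centre of the mill collar's rim, 110 mm above the counter; a fully seated lid's origin lies 14 mm below it
- switch (a joint): sprung ring in the collar, met by the lugs after 15 degrees of turn; it turns the lid back if let go (0.04 N m, 0.08 at halfway). 0 at rest, grows clockwise: the lid's turn from the slots less 0.26 rad (0.52 at halfway, 1.3 at lock). From about 55 degrees of turn a latch tongue rubs on a lug; near 90 degrees it clicks behind it
- rack: wooden lid rack, 195 x 195 mm, 24 mm high, fixed. Origin: centre of its underside. Two rows of two round wells 18 mm deep, well centres 47 mm from the centre lines: the row at y = -47 mm has wide wells (74 mm across), the row at y = +47 mm narrow ones (58 mm). The wells at x = +47 mm hold lids; those at x = -47 mm are free
- wide_well (a point): centre of the mouth of the free wide well, 24 mm above the counter; a seated wide lid's origin lies 14 mm below it
- stored_wide: the wide lid already in the rack, same as wide_lid; not to be disturbed; origin at its underside's centre
- stored_narrow: the narrow lid already in the rack, same as narrow_lid; not to be disturbed; origin at its underside's centre
- whisk: upright bamboo whisk, 48 mm wide, 82 mm high; not to be disturbed; origin at its underside's centre
- canister: steel tea canister, 68 mm wide, 120 mm high; not to be disturbed; origin at its underside's centre
- bowl: grey-green tea bowl, 110 mm wide, 65 mm high; not to be disturbed; origin at its underside's centre
- cup_a: green paper cup, 80 mm wide, 95 mm high; not to be disturbed; origin at its underside's centre
- cup_b: green paper cup like cup_a; not to be disturbed; origin at its underside's centre
- ink_jar: small dark jar, 48 mm wide, 46 mm high; not to be disturbed; origin at its underside's centre
- scoop: wooden spoon lying flat, 140 mm long along its x; not to be disturbed
Mind the look-alikes: they are no part of the job. What is shaped like the mill but yellow is not meant. What is shaped like the narrow_lid but blue or red is not meant.

How it is judged:
By the outcome, as a careful person would: the job done as asked, in the order asked, and still so for the second after the job is handed in, while the arm keeps its last pose, push and grip.
It also fails if it takes over 58 s, if anything falls off the work surface, if the arm or the gripper's body presses on something with over 40 N, if the wrist force passes 120 N, or if a joint passes its speed limit or range.

## Robot

A 7-joint arm with a two-finger parallel gripper is mounted at the origin on the work surface. World frame = base frame: x ahead of the robot, y to its left, z up, the work surface at z = 0. Lengths are in m, angles in rad, forces in N, time in s.
With the tool pointing down it reaches from about 0.425 to 0.875 m from the base axis. Payload 4.7 kg.
Tool frame: the origin (TCP) lies midway between the tips of the shut fingers; the grasp point (between the pads) lies ctrl.grasp_offset behind it (ctrl.grasp_offset is the distance from the TCP to the grasp point, in m); z points along the fingers, y is the line along which they close (so a half turn about z gives the same grasp; the last joint's range is limited). The gripper opens to 87 mm and grips with 3 to 60 N. Pads are 19 mm wide; open, the fingers measure 117 mm over their backs; the gripper's body (75 mm by 190 mm) begins 51 mm behind the grasp point.
Start: joints at [1.118, 0.321, -0.07, 1.45, 0.023, 1.371, -0.057], TCP at [0.293, -0.58, 0.223] pointing down, gripper open.
Joint ranges: [-2.86, 2.86], [-0.3, 2.09], [-1.38, 1.24], [0.06, 2.45], [-1.56, 4.7], [0.09, 2.05], [-2.69, 2.69]. Speed limits (rad/s): [2.57, 2.57, 3.14, 3.14, 3.14, 3.14, 3.14].

## Interface

Orientations are given as a rotation vector (axis times angle).
In Python, from bench import ctrl gives the robot as it stands. The module is installed in compiled form; this text tells all that it offers.
- The arm moves only by the tool jog_arm, never from a script. Its argument "moves" is one flat list of numbers, 7 for each row, row after row: the shift along the tool's x, y, z in units of 30 cm (1.0 is 30 cm), then the turn, a rotation vector about the tool's x, y, z in units of 60 degrees (1.0 is 60 degrees), then the gripper's target within -1 to 1 (fully open at 1, half-way at 0, shut at -1). In form: [x, y, z, wx, wy, wz, fingers, x, y, z, wx, wy, wz, fingers, ...]. A call has exactly 8 rows; each row is the pose to reach, as a shift and turn from the pose commanded when the call began, along the tool's axes at that moment; what a row does not reach only later rows make up. A row lasts 1/8 s, in which the tool goes at most 62.5 mm and 10.7 degrees, less where a joint would pass 70% of its speed; a pose out of reach is approached as far as the arm can. A call with a number of a shift or a turn outside -1 to 1 is refused whole. A call with a gripper value outside its range is refused whole. The fingers move at their own pace and stop on an object; "newtons" is the grip in N (left out, the last holds). Time passes only in rows, so rows that repeat a pose let the fingers close, or fill a call up. It gives the time, the measured TCP pose, the force, the opening and the grip force at its end, in the units of the state.
- ctrl.get_state(): the state, without advancing time (a new reading comes with each control period).
- ctrl.get_image(name): name is "scene" or "top" or "wrist"; returns a dict with "pixels" (480x640x3 uint8, red, green, blue), "fx", "fy", "cx", "cy" (pixels), "dist" ([k1, k2, p1, p2, k3] as OpenCV has them; the pictures are not rectified), "xyz" and "rotation" of the camera in the world; the wrist camera has in their place "tool_from_camera" (4x4, takes a point from camera to tool coordinates, whose origin is the TCP and whose axes are the flange's). Camera axes: x right, y up, looking along -z (the intrinsics and any distortion apply to the point x, -y, -z); pixel columns grow to the right and rows downward; lengths in m; the calibration is good to about 2 mm. A picture is of the moment at which its call begins: read the wrist's pose just before it. There is no depth.
- ctrl.close_job(): hands the job in; it is judged then, once.
The state is a dict: "time": time; "joint_positions": joint angles; "qd": joint speeds; "joint_torque": joint torques, N m; "position": TCP position; "tool_rot": TCP orientation; "ft_force": force on the tool from outside, world axes, zero at the start; "torque": the same for the moment, N m; "grip_width": opening from 0.0 (shut) to 1.0 (fully open); "grip_force": force on a finger pad.
Only numpy, scipy, OpenCV 4.12 (cv2) and the standard library are available. Lean on these libraries where they do the work, as an engineer would, in place of code of your own. Each camera call takes 0.05 s, during which the arm holds its last target. There are 200 camera calls.

## Working session

There is one attempt and no reset: what is moved stays moved. The work goes in short steps, Python scripts to look and compute and a tool call to move; the robot and the scene stay as the last step left them, time stands still between calls to the robot, and variables do not carry over. Pictures are saved under pics/ and viewed, at most 10 in all, crops included, and the job is handed in when it is done.

Besides the shell and the picture viewer there is one more tool, called as name(argument=value, ...) on one line, values as JSON. jog_arm: Moves the arm, as the interface text tells. Its arguments: {"type":"object","properties":{"moves":{"type":"array"},"newtons":{"type":"number"}},"required":["moves"]}

```bash
mkdir -p pics
python3 - <<'E'
from bench import ctrl
import cv2,pickle
print(ctrl.get_state(), ctrl.grasp_offset)
d={}
for n in("scene","top","wrist"):
    s=ctrl.get_state();i=ctrl.get_image(n);d[n]=(s,i)
    cv2.imwrite(f"pics/{n}0.png",i["pixels"][:,:,::-1]); print(n,{k:v for k,v in i.items() if k!="pixels"})
pickle.dump(d,open("d0.pkl","wb"))
E
```

```text
{'time': 0.0, 'joint_positions': array([ 1.11807348,  0.32177649, -0.07011442,  1.45167425,  0.02256993,
        1.37079459, -0.05695331]), 'qd': array([-0.00068562, -0.00053181, -0.00131433, -0.00138219, -0.0005135 ,
        0.00029346, -0.00149861]), 'joint_torque': array([-2.16248504e-04, -4.91286707e+01, -4.03952440e-01, -3.12526631e+01,
       -6.39117393e-02,  4.34871786e-02,  1.87100641e-04]), 'position': array([ 0.29226585, -0.57996689,  0.22149231]), 'tool_rot': array([-3.05465085e+00, -7.26226096e-01,  7.69175980e-04]), 'ft_force': array([ 0.45468801,  0.20074643, -0.14699382]), 'torque': array([-0.00955506, -0.04554674, -0.03539795]), 'grip_force': 0.0, 'grip_width': 1.000583222088647} 0.0187
scene {'fx': 571.5532253528919, 'fy': 571.5532253528919, 'cx': 321.31146074391927, 'cy': 240.63253304048678, 'dist': array([0.06255607, 0.        , 0.        , 0.        , 0.        ]), 'xyz': array([ 0.91559097, -0.71348425,  0.85342068]), 'rotation': array([0.8243856 , 0.19569272, 0.45945797])}
top {'fx': 584.2311088687766, 'fy': 584.2311088687766, 'cx': 320.98238462374815, 'cy': 248.51341871883946, 'dist': array([0.03531822, 0.        , 0.        , 0.        , 0.        ]), 'xyz': array([0.27847074, 0.00747437, 1.39952385]), 'rotation': array([ 0.1540949 , -0.14753936, -1.59313578])}
wrist {'fx': 382.6789860172963, 'fy': 382.6789860172963, 'cx': 317.57321628878395, 'cy': 244.86294129997236, 'dist': array([-0.02120829,  0.        ,  0.        ,  0.        ,  0.        ]), 'tool_from_camera': array([[ 6.84899018e-04,  9.66787630e-01,  2.55580143e-01,
         6.96174940e-02],
       [ 9.99999591e-01, -8.12928477e-04,  3.95298540e-04,
         2.38608446e-04],
       [ 5.89938116e-04,  2.55579768e-01, -9.66787792e-01,
        -1.64205226e-01],
       [ 0.00000000e+00,  0.00000000e+00,  0.00000000e+00,
         1.00000000e+00]])}
```

View pics/top0.png

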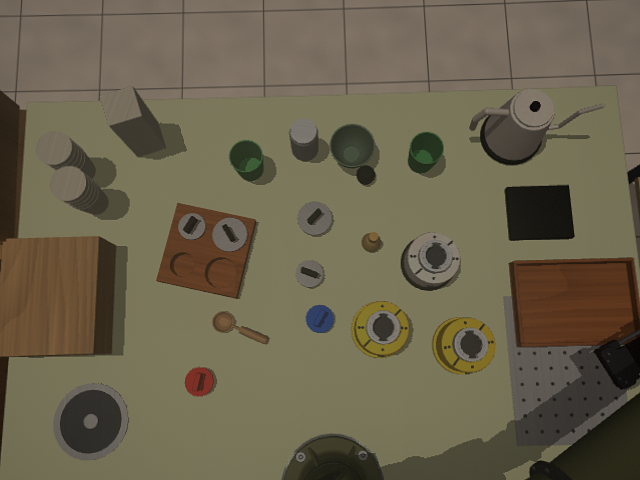

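View pics/scene0.png

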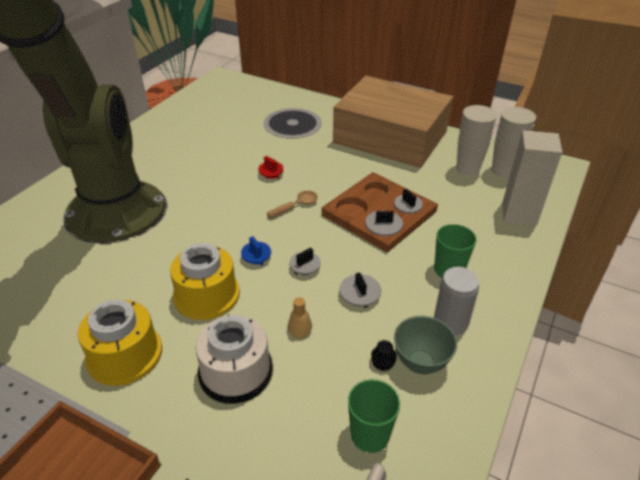

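The top view shows the wide lid near (315,217), the narrow lid near (310,273), the white mill near (434,257), and the rack near (207,251) with its free wide well near (222,271). Next I enlarge crops of these.

```bash
cat > h.py <<'E'
import numpy as np, cv2
from scipy.spatial.transform import Rotation as R
def cam(st,im):
    if "xyz" in im: return np.array(im["xyz"]), R.from_rotvec(im["rotation"]).as_matrix()
    T=np.array(im["tool_from_camera"]); Rt=R.from_rotvec(st["tool_rot"]).as_matrix()
    return st["position"]+Rt@T[:3,3], Rt@T[:3,:3]
def K(im): return np.array([[im["fx"],0,im["cx"]],[0,im["fy"],im["cy"]],[0,0,1]])
def world(st,im,uv,z):
    o,M=cam(st,im)
    p=cv2.undistortPoints(np.array(uv,float).reshape(-1,1,2),K(im),im["dist"]).reshape(-1,2)
    d=np.c_[p[:,0],-p[:,1],-np.ones(len(p))]@M.T
    return o+d*((z-o[2])/d[:,2])[:,None]
def pix(st,im,P):
    o,M=cam(st,im); q=(np.array(P,float).reshape(-1,3)-o)@M*[1,-1,-1]
    return cv2.projectPoints(q,np.zeros(3),np.zeros(3),K(im),im["dist"])[0].reshape(-1,2)
E
python3 - <<'E'
import pickle,cv2,numpy as np
s,i=pickle.load(open("d0.pkl","rb"))["top"]
a=i["pixels"][:,:,::-1]
A=cv2.resize(a[195:305,150:340],None,fx=4,fy=4,interpolation=cv2.INTER_CUBIC)
B=cv2.resize(a[220:300,390:475],None,fx=7,fy=7,interpolation=cv2.INTER_CUBIC)
for im,f,x0,y0,st in((A,4,150,195,10),(B,7,390,220,10)):
    for x in range(0,im.shape[1],f*st): cv2.putText(im,str(x0+x//f),(x,8),0,.3,(0,0,255));cv2.line(im,(x,10),(x,14),(0,0,255))
    for y in range(0,im.shape[0],f*st): cv2.putText(im,str(y0+y//f),(0,y+4),0,.3,(0,0,255))
cv2.imwrite("pics/A.png",A);cv2.imwrite("pics/B.png",B)
E
```

```text
(no output)
```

View pics/A.png

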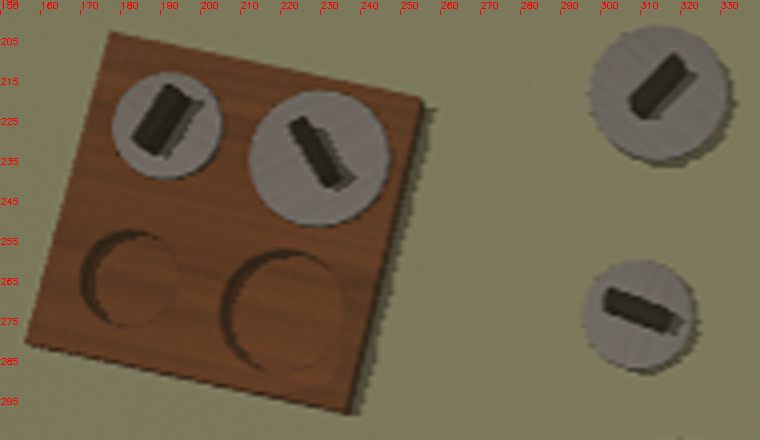

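View pics/B.png

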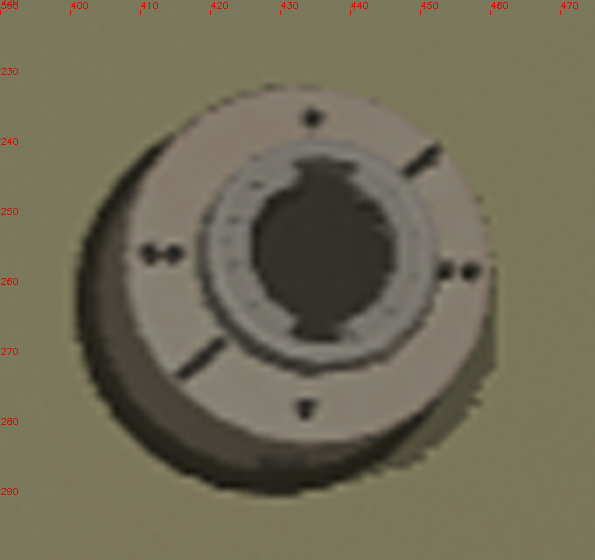

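Crop A (px = 150+X/4, 195+Y/4): wide lid disc centre (314.8,218.5), narrow lid disc centre (309.5,274), rack corners at (177,203), (255.5,219.5), (237.5,298) and (156.3,280.8). Crop B (390+X/7, 220+Y/7): mill slot studs at (434.6,236.9) and (433.6,278.4), ribs at (450.3,243.1) and (418.9,271.1), double studs at (413,256.1) and (455.6,258.6), rim centre about (436,255.7).

Run:
```python
import pickle
from h import *
s,i=pickle.load(open("d0.pkl","rb"))["top"]
np.set_printoptions(precision=4,suppress=True)
W=lambda uv,z: world(s,i,uv,z)[:,:2]
A=lambda *p:[(150+x/4,195+y/4) for x,y in p]
B=lambda *p:[(390+x/7,220+y/7) for x,y in p]
deg=lambda d:np.degrees(np.arctan2(d[1],d[0]))
for n,c,e in(("wide",(659,94),((638,108),(681,60))),("narrow",(638,316),((604,299),(675,322)))):
    q=W(A(*e),.048); print(n,"disc",W(A(c),.018),"handle",q.mean(0),"len",np.linalg.norm(q[1]-q[0]),"ang",deg(q[1]-q[0]))
r=W(A((108,32),(422,98),(350,412),(25,343)),.024); print("rack",r,r.mean(0),[np.linalg.norm(r[k]-r[k-1]) for k in range(4)])
c=r.mean(0)
# rack -x side is free (bottom of image), y=+47 narrow (left)
ex=(r[0]+r[1]-r[2]-r[3]);ex/=np.linalg.norm(ex);ey=np.array([-ex[1],ex[0]])
print("rack ang",deg(ex),"well",c-.047*ex-.047*ey,"stored wide",c+.047*ex-.047*ey,W(A((319,158)),.028),"stored nar",c+.047*ex+.047*ey,W(A((167,125)),.028))
st=W(B((312,118),(305,409)),.087);rb=W(B((422,162),(202,358)),.087);db=W(B((161,253),(459,270)),.086)
for n,q in(("stud",st),("rib",rb),("dbl",db)): print(n,q.mean(0),"r",np.linalg.norm(q[1]-q[0])/2,deg(q[0]-q[1]))
print("rim",W(B((321,252)),.110))
for n,uv,z in(("whisk",(372,238),.08),("canister",(304,130),.12),("bowl",(352,146),.06),("cup b",(427,147),.09),("jar",(366,174),.046),("cup a",(247,155),.09),("blue",(320,318),.03),("yellow",(383,326),.1)): print(n,W([uv],z))
```

```text
wide disc [[0.6209 0.0227]] handle [0.6196 0.0219] len 0.038937889062638724 ang -42.55865663117556
narrow disc [[0.4849 0.0387]] handle [0.4837 0.0371] len 0.043728456360285876 ang -109.70558131669421
rack [[0.6677 0.3568]
 [0.621  0.1662]
 [0.4317 0.2097]
 [0.4782 0.4021]] [0.5497 0.2837] [np.float64(0.19477937833707618), np.float64(0.196192618307453), np.float64(0.19429037928973836), np.float64(0.19790909239764898)]
rack ang -13.194407993458054 well [0.4932 0.2486] stored wide [0.5847 0.2272] [[0.5847 0.2278]] stored nar [0.6062 0.3187] [[0.6076 0.3192]]
stud [ 0.5047 -0.2472] r 0.04811373281566251 -5.011370163844393
rib [ 0.5056 -0.2485] r 0.04899307969547707 -50.270330461469115
dbl [ 0.5052 -0.2478] r 0.048263126495649636 85.05858769374997
rim [[ 0.504  -0.2469]]
whisk [[ 0.5555 -0.1088]]
canister [[0.8073 0.0412]]
bowl [[ 0.7878 -0.0721]]
cup b [[ 0.7685 -0.2466]]
jar [[ 0.721  -0.1041]]
cup a [[0.7613 0.1776]]
blue [[0.3788 0.0163]]
yellow [[ 0.3524 -0.1225]]
```

```bash
cat >> h.py <<'E'
def plan(x,y,z,yaw):
    "units of jog_arm from the measured pose to TCP (x,y,z), tool down, tool x at yaw degrees"
    from bench import ctrl
    s=ctrl.get_state(); M=R.from_rotvec(s["tool_rot"]).as_matrix()
    c,n=np.cos(np.radians(yaw)),np.sin(np.radians(yaw))
    G=np.array([[c,n,0],[n,-c,0],[0,0,-1.]])
    yaw0=np.degrees(np.arctan2(M[1,0],M[0,0]))
    print("t %.2f pos %s yaw %.2f q7 %.2f"%(s["time"],np.round(s["position"],4),yaw0,s["joint_positions"][6]),"shift",np.round(M.T@(np.array([x,y,z])-s["position"])/.3,4),"turn",np.round(R.from_matrix(M.T@G).as_rotvec()/np.radians(60),4))
E
python3 -c "
from h import *
plan(.45,-.28,.24,82); plan(.62,.022,.2,137.4)"
```

```text
t 0.15 pos [ 0.2922 -0.5801  0.2217] yaw 26.74 q7 -0.06 shift [ 0.9198 -0.6569 -0.0602] turn [-1.400e-03 -6.000e-04 -9.209e-01]
t 0.15 pos [ 0.2922 -0.5801  0.2217] yaw 26.74 q7 -0.06 shift [ 1.8789 -1.3006  0.074 ] turn [-1.0000e-03 -1.3000e-03 -1.8443e+00]
```

jog_arm(moves=[0.13, -0.09, -0.06, 0, 0, -0.13, 0, 0.26, -0.18, -0.06, 0, 0, -0.26, 0, 0.4, -0.28, -0.06, 0, 0, -0.4, 0, 0.54, -0.38, -0.06, 0, 0, -0.54, 0, 0.66, -0.48, -0.06, 0, 0, -0.66, 0, 0.78, -0.57, -0.06, 0, 0, -0.78, 0, 0.92, -0.66, -0.06, 0, 0, -0.92, 0, 0.92, -0.66, -0.06, 0, 0, -0.92, 0], newtons=20)

```text
time: 1.15
position: [0.4523, -0.2746, 0.2407]
tool_rot: [-2.362, -2.07, -0.002]
ft_force: [0.1, -0.7, 0.1]
grip_width: 0.499
grip_force: 0.0
```

```bash
python3 -c "
from h import *
plan(.575,.065,.2,137.4)"
```

```text
t 1.15 pos [ 0.4523 -0.2746  0.2407] yaw 82.46 q7 0.34 shift [1.1756 0.2568 0.1375] turn [ 1.300e-03 -9.000e-04 -9.157e-01]
```

jog_arm(moves=[0.14, 0.05, 0.05, 0, 0, -0.13, 0, 0.28, 0.1, 0.1, 0, 0, -0.26, 0, 0.42, 0.15, 0.14, 0, 0, -0.4, 0, 0.56, 0.2, 0.14, 0, 0, -0.54, 0, 0.7, 0.26, 0.14, 0, 0, -0.68, 0, 0.84, 0.31, 0.14, 0, 0, -0.8, 0, 0.98, 0.36, 0.14, 0, 0, -0.91, 0, 0.98, 0.36, 0.14, 0, 0, -0.91, 0])

```text
time: 2.15
position: [0.5986, 0.0005, 0.1982]
tool_rot: [-1.154, -2.921, -0.004]
ft_force: [0.2, -0.1, 0.1]
grip_width: 0.5
grip_force: 0.0
```

Run:
```python
from h import *
from bench import ctrl
import pickle
s=ctrl.get_state();i=ctrl.get_image("wrist");pickle.dump((s,i),open("w1.pkl","wb"))
cv2.imwrite("pics/w1.png",i["pixels"][:,:,::-1]);print(s["position"],s["tool_rot"])
p=lambda P:print(np.round(pix(s,i,P),1).tolist())
p([[.6209,.0227,.02],[.4849,.0387,.02],[.4932,.2486,.024],[.5847,.2272,.03]])
plan(.6205,.0223,.10,137.4)
```

```text
[5.98599689e-01 5.00172948e-04 1.98155953e-01] [-1.15445553 -2.92056203 -0.00380536]
[[351.6, 224.2], [258.0, 96.0], [461.8, -96.3], [515.1, 20.3]]
t 2.20 pos [ 0.5981 -0.0025  0.198 ] yaw 136.64 q7 0.64 shift [0.002  0.1114 0.3267] turn [-0.0002 -0.0009 -0.0127]
```

View pics/w1.png

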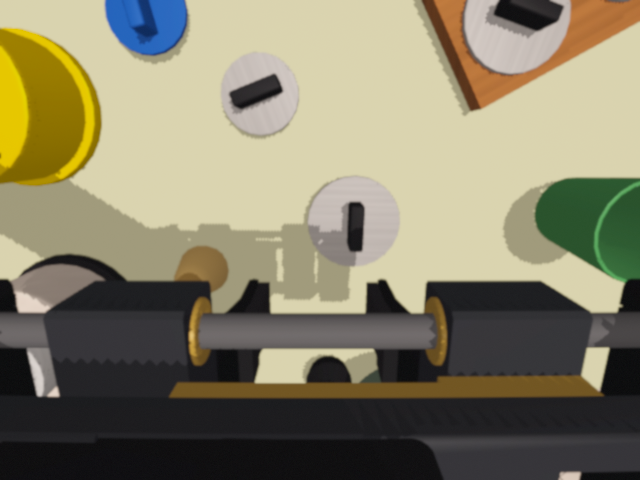

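The wrist view agrees with the top measurement: wide lid disc at (353,221) against a predicted (352,224), narrow lid at (260,94) against (258,96). Both offsets are within about 3 mm.

jog_arm(moves=[0, 0.05, 0.1, 0, 0, -0.01, 0, 0, 0.1, 0.2, 0, 0, -0.01, 0, 0, 0.11, 0.27, 0, 0, -0.01, 0, 0, 0.11, 0.33, 0, 0, -0.01, 0, 0, 0.11, 0.33, 0, 0, -0.01, 0, 0, 0.11, 0.33, 0, 0, -0.01, 0, 0, 0.11, 0.33, 0, 0, -0.01, 0, 0, 0.11, 0.33, 0, 0, -0.01, 0])

```text
time: 3.2
position: [0.6211, 0.0204, 0.1004]
tool_rot: [1.147, 2.923, 0.0]
ft_force: [0.0, 0.0, -0.0]
grip_width: 0.499
grip_force: 0.0
```

Run:
```python
from h import *
from bench import ctrl
import pickle
s=ctrl.get_state();i=ctrl.get_image("wrist");pickle.dump((s,i),open("w2.pkl","wb"))
cv2.imwrite("pics/w2.png",i["pixels"][:,:,::-1]);print(s["position"],s["tool_rot"],ctrl.get_state()["position"])
p=lambda P:print(np.round(pix(s,i,P),1).tolist())
p([[.6209,.0227,.02],[.6205,.0223,.048],[.4849,.0387,.02],[.5847,.2272,.03]])
plan(.6205,.0223,.025,137.4)
```

```text
[0.62114189 0.02040738 0.10039513] [1.14726837e+00 2.92310058e+00 3.23607584e-04] [0.62101477 0.02038271 0.10016546]
[[319.8, 249.4], [319.2, 262.0], [184.0, 69.6], [553.2, -42.0]]
t 3.25 pos [0.621  0.0204 0.1002] yaw 137.14 q7 0.55 shift [0.0058 0.0034 0.2505] turn [ 0.0005  0.0009 -0.0043]
```

View pics/w2.png

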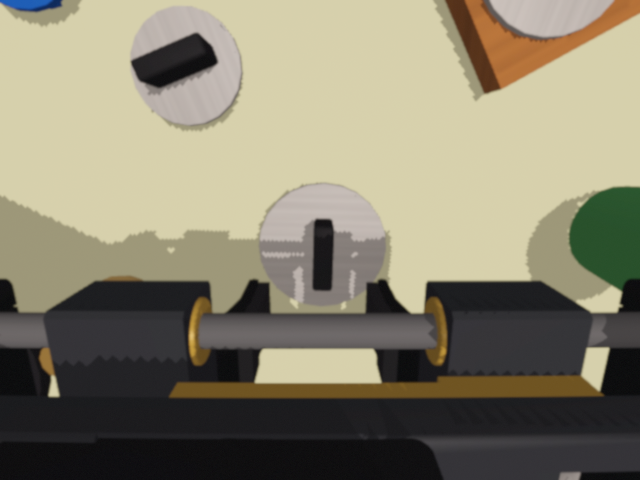

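The wide lid's disc spans x 260–386 and y 183–306, so its centre is (323,245), about 2–3 mm off the top-camera prediction. The narrow lid shows the same shift, so it is a camera bias. I split the difference and descend.

jog_arm(moves=[0.01, 0.006, 0.08, 0, 0, 0, 0, 0.01, 0.006, 0.16, 0, 0, 0, 0, 0.01, 0.006, 0.21, 0, 0, 0, 0, 0.01, 0.006, 0.245, 0, 0, 0, 0, 0.01, 0.006, 0.25, 0, 0, 0, 0, 0.01, 0.006, 0.25, 0, 0, 0, -1, 0.01, 0.006, 0.25, 0, 0, 0, -1, 0.01, 0.006, 0.25, 0, 0, 0, -1], newtons=25)

```text
time: 4.25
position: [0.6201, 0.0238, 0.0251]
tool_rot: [1.147, 2.924, 0.0]
ft_force: [-1.0, 0.3, 0.7]
grip_width: 0.242
grip_force: 0.0
```

jog_arm(moves=[0, 0, 0, 0, 0, 0, -1, 0, 0, 0, 0, 0, 0, -1, 0, 0, -0.1, 0, 0, 0, -1, 0, 0, -0.2, 0, 0, 0, -1, 0, 0, -0.3, 0, 0, 0, -1, 0, 0, -0.35, 0, 0, 0, -1, 0, 0, -0.35, 0, 0, 0, -1, 0, 0, -0.35, 0, 0, 0, -1])

```text
time: 5.25
position: [0.6188, 0.0236, 0.128]
tool_rot: [-1.147, -2.922, 0.002]
ft_force: [0.2, 0.2, -1.7]
grip_width: 0.137
grip_force: 25.0
```

Run:
```python
from h import *
plan(.4932,.2486,.10,137.4)
```

```text
t 5.25 pos [0.6188 0.0236 0.128 ] yaw 137.14 q7 0.56 shift [0.8169 0.2653 0.0942] turn [-0.0016 -0.0015 -0.0043]
```

jog_arm(moves=[0.12, 0.04, 0, 0, 0, 0, -1, 0.26, 0.08, 0, 0, 0, 0, -1, 0.4, 0.13, 0, 0, 0, 0, -1, 0.54, 0.18, 0, 0, 0, 0, -1, 0.68, 0.22, 0, 0, 0, 0, -1, 0.78, 0.25, 0, 0, 0, 0, -1, 0.817, 0.265, 0, 0, 0, 0, -1, 0.817, 0.265, 0, 0, 0, 0, -1])

```text
time: 6.25
position: [0.4939, 0.2486, 0.1288]
tool_rot: [-1.146, -2.924, 0.001]
ft_force: [0.8, -0.3, -1.0]
grip_width: 0.137
grip_force: 25.0
```

jog_arm(moves=[0, 0, 0.01, 0, 0, 0, -1, 0, 0, 0.01, 0, 0, 0, -1, 0, 0, 0.01, 0, 0, 0, -1, 0, 0, 0.01, 0, 0, 0, -1, 0, 0, 0.01, 0, 0, 0, -1, 0, 0, 0.01, 0, 0, 0, -1, 0, 0, 0.01, 0, 0, 0, -1, 0, 0, 0.01, 0, 0, 0, -1])

```text
time: 7.25
position: [0.4941, 0.2488, 0.1265]
tool_rot: [1.148, 2.924, -0.0]
ft_force: [-0.2, 0.2, -1.9]
grip_width: 0.132
grip_force: 25.0
```

Run:
```python
from h import *
from bench import ctrl
import pickle
s=ctrl.get_state();i=ctrl.get_image("wrist");pickle.dump((s,i),open("w3.pkl","wb"))
cv2.imwrite("pics/w3.png",i["pixels"][:,:,::-1])
p=lambda P:print(np.round(pix(s,i,P),1).tolist())
print("rack corners",end=" ");p([[.6677,.3568,.024],[.621,.1662,.024],[.4317,.2097,.024],[.4782,.4021,.024]])
M=R.from_rotvec(s["tool_rot"]).as_matrix()
print("lid rim ctr",end=" ");p(s["position"]-M[:,2]*(-.004)); 
plan(.4932,.2486,.035,137.4)
```

```text
rack corners [[575.4, 311.9], [348.7, 418.9], [217.2, 217.4], [474.4, 70.8]]
lid rim ctr [[317.7, 296.4]]
t 7.30 pos [0.4941 0.2488 0.1265] yaw 137.15 q7 0.14 shift [ 0.0018 -0.0025  0.305 ] turn [-0.0001  0.0001 -0.0042]
```

View pics/w3.png

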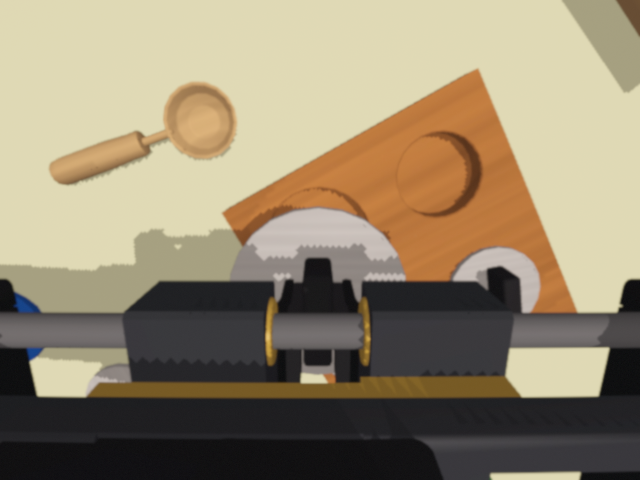

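The rack corners appear at (223,213) and (477,69), and the free narrow well's mouth is centred near (439,173). The held lid's disc top edge is at row 208 and its handle is centred at column 317.5. Next I refine the well position relative to the held lid.

Run:
```python
from h import *
import pickle
np.set_printoptions(precision=4,suppress=True)
s,i=pickle.load(open("w3.pkl","rb"))
M=R.from_rotvec(s["tool_rot"]).as_matrix()
W=lambda uv,z: world(s,i,uv,z)[:,:2]
c=W([(223,213),(477,69)],.024); top=np.array([[.4317,.2097],[.4782,.4021]])
print("corners",c,"diff",c-top,"len",np.linalg.norm(c[1]-c[0]))
d=c[1]-c[0]; ey=d/np.linalg.norm(d); ex=np.array([ey[1],-ey[0]]); mid=c.mean(0)
print("rack ang",np.degrees(np.arctan2(ex[1],ex[0])),"well",mid+ex*(.0975-.047)-ey*.047,"narrow well",mid+ex*.0505+ey*.047,"seen",W([(439,173)],.024))
# held lid: front rim point
for off in(-.002,0,.002,.004):
    print(off,pix(s,i,s["position"]+M@np.array([off+.042,0,.005])),pix(s,i,s["position"]+M@np.array([off+.02,0,-.023])))
print("disc side extents at row~275:",world(s,i,[(318,208)],s["position"][2]-.005)-s["position"])
print(M[:,0])
```

```text
corners [[0.4323 0.215 ]
 [0.4785 0.404 ]] diff [[0.0006 0.0053]
 [0.0003 0.0019]] len 0.19457925026156067
rack ang -13.743265383499226 well [0.4933 0.2519] narrow well [0.5156 0.3432] seen [[0.514  0.3443]]
-0.002 [[317.8043 212.1347]] [[317.8416 280.0982]]
0 [[317.808  207.7027]] [[317.846  275.2615]]
0.002 [[317.8118 203.2446]] [[317.8505 270.3909]]
0.004 [[317.8156 198.7605]] [[317.855  265.4862]]
disc side extents at row~275: [[-0.0306  0.0285 -0.005 ]]
[-0.7331  0.6801 -0.0001]
```

jog_arm(moves=[0.01, 0.005, 0, 0, 0, 0, -1, 0.01, 0.005, 0.06, 0, 0, 0, -1, 0.01, 0.005, 0.12, 0, 0, 0, -1, 0.01, 0.005, 0.18, 0, 0, 0, -1, 0.01, 0.005, 0.23, 0, 0, 0, -1, 0.01, 0.005, 0.25, 0, 0, 0, -1, 0.01, 0.005, 0.27, 0, 0, 0, -1, 0.01, 0.005, 0.28, 0, 0, 0, -1])

```text
time: 8.3
position: [0.4931, 0.2521, 0.0425]
tool_rot: [1.147, 2.924, 0.0]
ft_force: [0.0, -0.8, -1.7]
grip_width: 0.135
grip_force: 25.0
```

Run:
```python
from h import *
from bench import ctrl
plan(.493,.252,.034,137.2); print(ctrl.get_state()["ft_force"])
```

```text
t 8.30 pos [0.4931 0.2521 0.0425] yaw 137.15 q7 0.07 shift [ 0.0002 -0.0005  0.0284] turn [ 0.0004  0.0002 -0.0009]
[ 0.01514476 -0.81748665 -1.68525221]
```

jog_arm(moves=[0, 0, 0.01, 0, 0, 0, -1, 0, 0, 0.02, 0, 0, 0, -1, 0, 0, 0.026, 0, 0, 0, -1, 0, 0, 0.028, 0, 0, 0, -1, 0, 0, 0.028, 0, 0, 0, -1, 0, 0, 0.028, 0, 0, 0, -1, 0, 0, 0.028, 0, 0, 0, -1, 0, 0, 0.028, 0, 0, 0, -1])

```text
time: 9.3
position: [0.493, 0.2519, 0.0348]
tool_rot: [1.148, 2.924, -0.001]
ft_force: [-2.7, -1.0, 5.1]
grip_width: 0.137
grip_force: 25.0
```

It is seated: TCP z is 0.0348 against an expected 0.035, with a contact reaction. I release it and rise.

jog_arm(moves=[0, 0, 0, 0, 0, 0, -0.4, 0, 0, 0, 0, 0, 0, -0.4, 0, 0, 0, 0, 0, 0, -0.4, 0, 0, 0, 0, 0, 0, -0.4, 0, 0, -0.06, 0, 0, 0, -0.4, 0, 0, -0.16, 0, 0, 0, -0.3, 0, 0, -0.27, 0, 0, 0, -0.2, 0, 0, -0.37, 0, 0, 0, 0])

```text
time: 10.3
position: [0.4932, 0.2524, 0.1477]
tool_rot: [1.146, 2.923, 0.002]
ft_force: [0.2, 0.1, 0.9]
grip_width: 0.441
grip_force: 0.0
```

Run:
```python
from h import *
plan(.484,.040,.12,70.3)
```

```text
t 10.30 pos [0.4932 0.2524 0.1477] yaw 137.17 q7 0.15 shift [-0.4588 -0.5403  0.0918] turn [ 1.8000e-03 -1.0000e-04  1.1145e+00]
```

jog_arm(moves=[-0.06, -0.07, 0, 0, 0, 0.14, 0, -0.14, -0.16, 0, 0, 0, 0.3, 0, -0.23, -0.26, 0, 0, 0, 0.46, 0, -0.31, -0.36, 0.03, 0, 0, 0.62, 0, -0.39, -0.46, 0.06, 0, 0, 0.78, 0, -0.46, -0.54, 0.09, 0, 0, 0.93, 0, -0.46, -0.54, 0.09, 0, 0, 1.0, 0, -0.46, -0.54, 0.09, 0, 0, 1.0, 0])

```text
time: 11.3
position: [0.4843, 0.0394, 0.1192]
tool_rot: [2.455, 1.959, 0.002]
ft_force: [-0.3, 0.2, 0.2]
grip_width: 0.5
grip_force: 0.0
```

jog_arm(moves=[0, 0, 0, 0, 0, 0.11, 0, 0, 0, 0, 0, 0, 0.11, 0, 0, 0, 0, 0, 0, 0.11, 0, 0, 0, 0, 0, 0, 0.11, 0, 0, 0, 0, 0, 0, 0.11, 0, 0, 0, 0, 0, 0, 0.11, 0, 0, 0, 0, 0, 0, 0.11, 0, 0, 0, 0, 0, 0, 0.11, 0])

```text
time: 12.3
position: [0.4839, 0.0393, 0.1181]
tool_rot: [2.565, 1.814, -0.0]
ft_force: [0.1, -0.3, 0.9]
grip_width: 0.498
grip_force: 0.0
```

Run:
```python
from h import *
from bench import ctrl
import pickle
s=ctrl.get_state();i=ctrl.get_image("wrist");t=ctrl.get_image("top");pickle.dump((s,i,t),open("w4.pkl","wb"))
p=lambda P:print(np.round(pix(s,i,P),1).tolist())
p([[.4849,.0387,.02],[.484,.038,.048]])
plan(.484,.040,.025,70.3)
a=i["pixels"][100:400,180:480,::-1]; b=t["pixels"][195:305,150:260,::-1]
cv2.imwrite("pics/c4.png",np.hstack([cv2.resize(a,(450,450),interpolation=cv2.INTER_CUBIC),cv2.resize(b,(330,450),interpolation=cv2.INTER_CUBIC)]))
```

```text
[[319.1, 245.5], [318.3, 258.2]]
t 12.40 pos [0.4839 0.0393 0.1181] yaw 70.55 q7 -0.52 shift [ 0.0024 -0.0005  0.3104] turn [-0.      0.0001  0.0041]
```

View pics/c4.png

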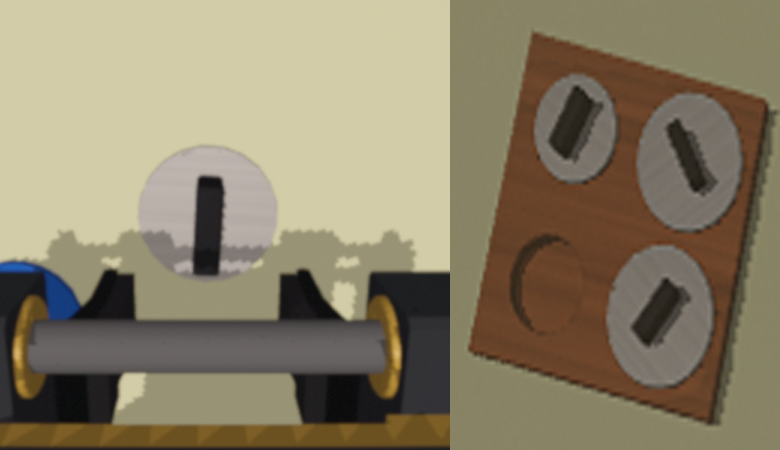

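The right panel shows the wide lid sitting flat in its well. The narrow lid's disc centre in the wrist image is at (318.7,242), about 2.3 mm ahead along tool x, and its handle is turned about 1–2° clockwise. I grasp it.

jog_arm(moves=[0.008, 0.003, 0.08, 0, 0, 0.02, 0, 0.008, 0.003, 0.17, 0, 0, 0.02, 0, 0.008, 0.003, 0.25, 0, 0, 0.02, 0, 0.008, 0.003, 0.3, 0, 0, 0.02, 0, 0.008, 0.003, 0.31, 0, 0, 0.02, 0, 0.008, 0.003, 0.31, 0, 0, 0.02, -1, 0.008, 0.003, 0.31, 0, 0, 0.02, -1, 0.008, 0.003, 0.31, 0, 0, 0.02, -1], newtons=40)

```text
time: 13.4
position: [0.4861, 0.0412, 0.0258]
tool_rot: [2.583, 1.787, 0.001]
ft_force: [0.2, 0.7, -1.3]
grip_width: 0.246
grip_force: 0.0
```

jog_arm(moves=[0, 0, 0, 0, 0, 0, -1, 0, 0, 0, 0, 0, 0, -1, 0, 0, -0.08, 0, 0, 0, -1, 0, 0, -0.2, 0, 0, 0, -1, 0, 0, -0.35, 0, 0, 0, -1, 0, 0, -0.5, 0, 0, 0, -1, 0, 0, -0.52, 0, 0, 0, -1, 0, 0, -0.52, 0, 0, 0, -1])

```text
time: 14.4
position: [0.4851, 0.0411, 0.1805]
tool_rot: [-2.584, -1.787, 0.001]
ft_force: [0.2, -0.7, -0.7]
grip_width: 0.133
grip_force: 40.0
```

Run:
```python
from h import *
plan(.504,-.2465,.18,-5)
```

```text
t 14.40 pos [0.4851 0.0411 0.1805] yaw 69.34 q7 -0.51 shift [-0.8749  0.3971  0.0021] turn [0.000e+00 8.000e-04 1.239e+00]
```

jog_arm(moves=[-0.1, 0.03, 0, 0, 0, 0.15, -1, -0.24, 0.06, 0, 0, 0, 0.31, -1, -0.38, 0.1, 0, 0, 0, 0.47, -1, -0.52, 0.13, 0, 0, 0, 0.63, -1, -0.66, 0.16, 0, 0, 0, 0.79, -1, -0.8, 0.19, 0, 0, 0, 0.95, -1, -0.9, 0.22, 0, 0, 0, 1.0, -1, -0.94, 0.23, 0, 0, 0, 1.0, -1])

```text
time: 15.4
position: [0.4498, -0.2482, 0.1797]
tool_rot: [-3.13, -0.255, 0.003]
ft_force: [0.3, 0.8, -1.2]
grip_width: 0.137
grip_force: 40.0
```

jog_arm(moves=[0, 0, 0, 0, 0, 0.12, -1, 0, 0, 0, 0, 0, 0.24, -1, 0, 0, 0, 0, 0, 0.24, -1, 0, 0, 0, 0, 0, 0.24, -1, 0, 0, 0, 0, 0, 0.24, -1, 0, 0, 0, 0, 0, 0.24, -1, 0, 0, 0, 0, 0, 0.24, -1, 0, 0, 0, 0, 0, 0.24, -1])

```text
time: 16.4
position: [0.4507, -0.2469, 0.1812]
tool_rot: [3.138, -0.138, 0.0]
ft_force: [0.7, 0.3, -2.0]
grip_width: 0.137
grip_force: 40.0
```

Run:
```python
from h import *
from bench import ctrl
import pickle
s=ctrl.get_state();i=ctrl.get_image("wrist");pickle.dump((s,i),open("w5.pkl","wb"))
p=lambda P:print(np.round(pix(s,i,P),1).tolist())
c,n=np.cos(np.radians(-5)),np.sin(np.radians(-5))
m=np.array([.504,-.247]); ex=np.array([c,n]);ey=np.array([-n,c])
p([[*m,.11],[*(m+.048*ex),.087],[*(m-.048*ex),.087],[*(m+.048*ey),.086],[*(m-.048*ey),.086]])
M=R.from_rotvec(s["tool_rot"]).as_matrix(); p([s["position"]+M@np.array([.033,0,.006]),s["position"]+M@np.array([.0,0,-.022])])
plan(.504,-.247,.18,-5)
a=i["pixels"][0:400,60:580,::-1]
cv2.imwrite("pics/c5.png",cv2.resize(a,None,fx=1.5,fy=1.5,interpolation=cv2.INTER_CUBIC))
```

```text
[[309.7, 172.0], [310.1, 92.7], [310.7, 239.6], [238.5, 169.5], [382.4, 169.5]]
[[317.2, 227.2], [317.0, 321.3]]
t 16.45 pos [ 0.4506 -0.247   0.1812] yaw -5.05 q7 -1.23 shift [ 0.1772 -0.0156  0.0039] turn [ 0.0001 -0.     -0.0008]
```

View pics/c5.png

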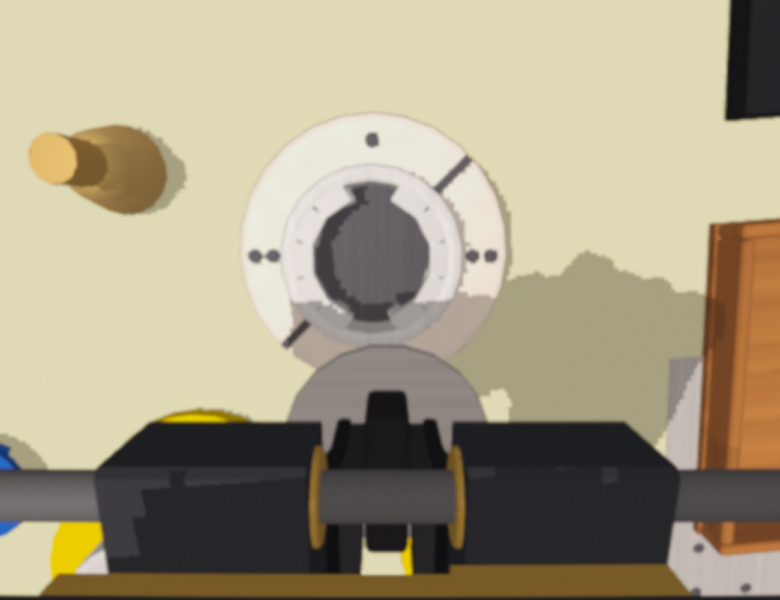

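In the wrist view the single stud is at (308,93), the double studs at (236,171) and (381,171), and the rim centre at (308.3,170.3). The studs are level, so the yaw is right. The mill lies about 1 mm to +y of my estimate, and the held lid sits about 1.4 mm back along tool x.

jog_arm(moves=[0.06, -0.007, 0, 0, 0, 0, -1, 0.13, -0.014, 0, 0, 0, 0, -1, 0.182, -0.02, 0, 0, 0, 0, -1, 0.182, -0.02, 0.02, 0, 0, 0, -1, 0.182, -0.02, 0.07, 0, 0, 0, -1, 0.182, -0.02, 0.12, 0, 0, 0, -1, 0.182, -0.02, 0.133, 0, 0, 0, -1, 0.182, -0.02, 0.133, 0, 0, 0, -1])

```text
time: 17.45
position: [0.5051, -0.2458, 0.1408]
tool_rot: [-3.138, 0.139, 0.001]
ft_force: [0.1, -0.5, -2.1]
grip_width: 0.134
grip_force: 40.0
```

Run:
```python
from h import *
plan(.5055,-.2456,.121,-5)
```

```text
t 17.45 pos [ 0.5051 -0.2458  0.1408] yaw -5.07 q7 -1.30 shift [ 0.0013 -0.0006  0.0661] turn [-0.0001  0.0007 -0.0012]
```

jog_arm(moves=[0.001, 0, 0.01, 0, 0, 0, -1, 0.001, 0, 0.02, 0, 0, 0, -1, 0.001, 0, 0.03, 0, 0, 0, -1, 0.001, 0, 0.04, 0, 0, 0, -1, 0.001, 0, 0.05, 0, 0, 0, -1, 0.001, 0, 0.058, 0, 0, 0, -1, 0.001, 0, 0.064, 0, 0, 0, -1, 0.001, 0, 0.066, 0, 0, 0, -1])

```text
time: 18.45
position: [0.5058, -0.2458, 0.1215]
tool_rot: [3.138, -0.139, -0.0]
ft_force: [-1.7, 0.6, 1.7]
grip_width: 0.136
grip_force: 40.0
```

Run:
```python
from h import *
from bench import ctrl
plan(.5055,-.2456,.121,-50); s=ctrl.get_state(); print(s["ft_force"],s["torque"])
```

```text
t 18.45 pos [ 0.5058 -0.2458  0.1215] yaw -5.05 q7 -1.31 shift [-0.001  -0.0005  0.0018] turn [1.000e-04 2.000e-04 7.491e-01]
[-1.74035378  0.55277492  1.70684627] [0.20282592 0.24932145 0.01603794]
```

Seated: z is 0.1215 and contact is felt. I turn clockwise slowly.

jog_arm(moves=[0, 0, 0, 0, 0, 0.04, -1, 0, 0, 0, 0, 0, 0.1, -1, 0, 0, 0, 0, 0, 0.16, -1, 0, 0.001, 0, 0, 0, 0.22, -1, 0, 0.001, 0, 0, 0, 0.28, -1, 0, 0.001, 0, 0, 0, 0.34, -1, 0, 0.002, 0, 0, 0, 0.4, -1, 0, 0.002, 0, 0, 0, 0.44, -1])

```text
time: 19.45
position: [0.5058, -0.2465, 0.1215]
tool_rot: [3.023, -0.854, 0.0]
ft_force: [-1.0, -0.2, -1.4]
grip_width: 0.137
grip_force: 40.0
```

Run:
```python
from h import *
from bench import ctrl
plan(.5055,-.2456,.121,-50); s=ctrl.get_state(); print(s["ft_force"],s["torque"],s["grip_width"])
```

```text
t 19.45 pos [ 0.5058 -0.2465  0.1215] yaw -31.53 q7 -1.76 shift [-0.0024 -0.0021  0.0017] turn [ 3.000e-04 -2.000e-04  3.078e-01]
[-0.95347468 -0.19884444 -1.36407192] [0.01138346 0.12493163 0.08617775] 0.1368561399878691
```

jog_arm(moves=[0, 0, 0, 0, 0, 0.05, -1, 0, 0, 0, 0, 0, 0.1, -1, 0, 0, 0, 0, 0, 0.15, -1, 0, 0, 0, 0, 0, 0.2, -1, 0, 0, 0, 0, 0, 0.25, -1, 0, 0, 0, 0, 0, 0.29, -1, 0, 0, 0, 0, 0, 0.305, -1, 0, 0, 0, 0, 0, 0.305, -1])

```text
time: 20.45
position: [0.5054, -0.2469, 0.1216]
tool_rot: [2.849, -1.321, -0.0]
ft_force: [-2.1, -1.0, 0.7]
grip_width: 0.137
grip_force: 40.0
```

jog_arm(moves=[0, 0, 0, 0, 0, 0, -1, 0, 0, 0, 0, 0, 0, -1, 0, 0, 0, 0, 0, 0, -1, 0, 0, 0, 0, 0, 0, -1, 0, 0, 0, 0, 0, 0, -1, 0, 0, 0, 0, 0, 0, -1, 0, 0, 0, 0, 0, 0, -1, 0, 0, 0, 0, 0, 0, -1])

```text
time: 21.45
position: [0.5055, -0.2468, 0.1216]
tool_rot: [2.849, -1.322, -0.0]
ft_force: [-4.1, -2.9, 2.9]
grip_width: 0.136
grip_force: 40.0
```

Run:
```python
from h import *
from bench import ctrl
import pickle
plan(.5055,-.2456,.121,-50); s=ctrl.get_state(); print(s["ft_force"],s["torque"],s["grip_width"])
i=ctrl.get_image("wrist");t=ctrl.get_image("scene");pickle.dump((s,i,t),open("w6.pkl","wb"))
a=i["pixels"][100:400,160:480,::-1];b=t["pixels"][270:410,150:320,::-1]
cv2.imwrite("pics/c6.png",np.hstack([cv2.resize(a,(480,450),interpolation=cv2.INTER_CUBIC),cv2.resize(b,(320,450),interpolation=cv2.INTER_CUBIC)]))
```

```text
t 21.45 pos [ 0.5055 -0.2468  0.1216] yaw -49.77 q7 -2.07 shift [-0.0031 -0.0026  0.0018] turn [ 0.0007 -0.0002  0.0038]
[-4.05308552 -2.88263462  2.89888495] [-0.54569512  1.01875648  0.0725695 ] 0.1364241719286912
```

View pics/c6.png

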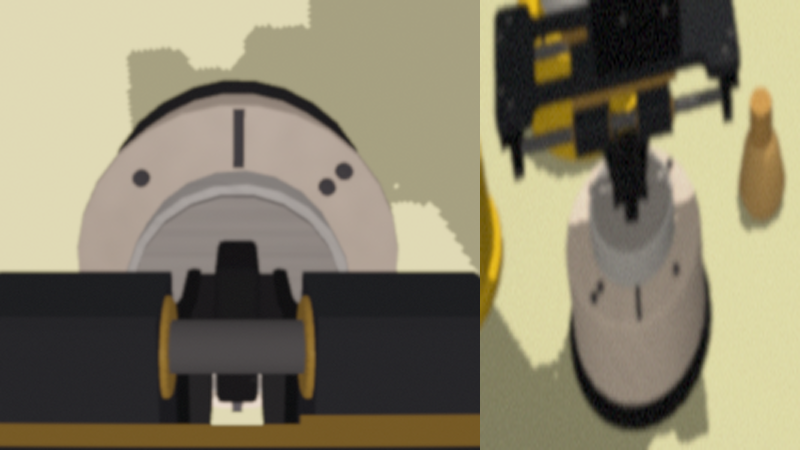

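The handle (column 238) lines up with the long rib (column 238), and the flange lies flat on the collar. Torque and grip are steady, so I hand in.

```bash
python3 -c "
from bench import ctrl
print(ctrl.close_job())"
```

```text
the job is handed in; nothing more can be done
None
```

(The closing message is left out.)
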